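# Sort trolley fittings into the stock trays

### The job

The fittings of a dismantled trolley stand mixed on the bench: two levelling feet, two angle brackets and a castor. Put each one away in the empty front bay of the tray whose back bay already holds its kind, every fitting on the bay's floor and the same way up as it stands now; set them down, do not drop them. Leave the tin and the screwdriver where they are.

Things in the scene. Friction and masses are not known exactly. Their poses are not given: they have to be found in the camera images.
- foot_a_mid (a point): First levelling foot, 130 g, standing on its black round base 44 diameter, 20 high; steel nut 22 wide up to 29; steel stud 12 diameter upright to 84 high. Point: on the axis, half-way up, 42 above the underside; z up. Round: yaw does not matter. Grip the stud, 15 to 25 above the point.
- foot_b_mid (a point): Second levelling foot, 130 g, standing on its black round base 44 diameter, 20 high; steel nut 22 wide up to 29; steel stud 12 diameter upright to 84 high. Point: on the axis, half-way up, 42 above the underside; z up. Round: yaw does not matter. Grip the stud, 15 to 25 above the point.
- bracket_a_mid (a point): First angle bracket, 150 g: L 56 long (x) x 42 wide (y) x 56 tall, legs 6 thick, upright leg at -x, lower leg on the bench. Triangular gusset cheeks close both sides, hypotenuse at 45 degrees; outer side faces flat, 42 apart. Point: on the mid-plane, 12 from the footprint's middle towards the upright leg, 28 above the underside. Grip across the side faces (along y), here or up to 8 higher.
- bracket_b_mid (a point): Second angle bracket, 150 g: L 56 long (x) x 42 wide (y) x 56 tall, legs 6 thick, upright leg at -x, lower leg on the bench. Triangular gusset cheeks close both sides, hypotenuse at 45 degrees; outer side faces flat, 42 apart. Point: on the mid-plane, 12 from the footprint's middle towards the upright leg, 28 above the underside. Grip across the side faces (along y), here or up to 8 higher.
- castor_mid (a point): rigid castor, 220 g, standing on its plate, wheel up, 70 tall: steel plate 60 (x) x 45 (y) x 4; two steel cheeks 30 wide in x rise to 60 high, outer faces flat, 27 apart; between them a black wheel 50 diameter, 20 thick, axle along y at 45 high. Point: centre, 35 above the underside; z up. Grip across the cheeks (along y), 10 to 18 above the point.
- foot_bay (a point): stock tray for levelling feet. Point: middle of the empty front bay's floor, 4 above the bench; x along the tray, away from the robot, to its back bay; z up. Fixed blue tray 250 (x) x 150 x 60 tall, 4 mm walls; front bay 150 (x) x 142 (y) inside; divider at x 75 to 79; back bay holds five standing levelling feet, studs up, to 88 above the bench. The trays differ only in stock; their order varies.
- bracket_bay (a point): stock tray for angle brackets. Point: middle of the empty front bay's floor, 4 above the bench; x along the tray, away from the robot, to its back bay; z up. Fixed blue tray 250 (x) x 150 x 60 tall, 4 mm walls; front bay 150 (x) x 142 (y) inside; divider at x 75 to 79; back bay holds four angle brackets, to 60 above the bench. The trays differ only in stock; their order varies.
- castor_bay (a point): stock tray for castors. Point: middle of the empty front bay's floor, 4 above the bench; x along the tray, away from the robot, to its back bay; z up. Fixed blue tray 250 (x) x 150 x 60 tall, 4 mm walls; front bay 150 (x) x 142 (y) inside; divider at x 75 to 79; back bay holds three castors, wheels up, to 74 above the bench. The trays differ only in stock; their order varies.
- tin: bystander: a full round metal paint tin, 96 diameter, 113 tall, 0.9 kg, at the left (+y) end of the work; origin at the centre of its underside. To be left where it is.
- screwdriver: bystander: a screwdriver with a red handle, 200 long, about 30 thick, lying along its x at the right (-y) end of the work; origin on the bench under its middle. To be left where it is.

How it is judged:
By the outcome, as a careful person would: the job done as asked, in the order asked, and still so for the second after the job is handed in, with the robot touching nothing.
It also fails if it takes over 131 s, if anything falls off the work surface, if the arm or the gripper's body presses on something with over 40 N, if the wrist force passes 120 N, or if a joint passes its speed limit or range.

### The arm

A 6-joint arm with a two-finger parallel gripper is mounted at the origin on the work surface. World frame = base frame: x ahead of the robot, y to its left, z up, the work surface at z = 0. Lengths are in mm, angles in rad, forces in N, time in s.
With the tool pointing down it reaches from about 350 to 875 mm from the base axis. Payload 4.2 kg.
Tool frame: the origin (TCP) lies midway between the tips of the shut fingers; the grasp point (between the pads) lies 19 mm behind it; z points along the fingers, y is the line along which they close (so a half turn about z gives the same grasp; the last joint's range is limited). The gripper opens to 85 mm and grips with 20 to 120 N. Pads are 22 mm wide; open, the fingers measure 114 mm over their backs; the gripper's body (76 mm by 85 mm) begins 54 mm behind the grasp point. The pads swing forward as they close: fully open they stand 13 mm farther back than shut.
Start: joints at [0.259, 0.385, 0.008, 0, -1.194, -0.259], TCP at [624.979, 0.025, 231.312] pointing down, gripper open.
Joint ranges: [-3.14, 3.14], [-1.21, 2.06], [-1.07, 1.41], [-3.16, 2.05], [-2.99, -0.16], [-3.1, 3.1]. Speed limits (rad/s): [2.79, 2.79, 3.14, 3.14, 3.14, 3.14].

### API

Orientations are given as a unit quaternion [x, y, z, w].
In Python, from bench import arm gives the robot as it stands. The module is installed in compiled form; this text tells all that it offers.
- The arm moves only by the shell command python3 -m handwheel 'ROWS' [OPENING]. ROWS is JSON, a list of rows, each an object of numbers: "x", "y", "z": the shift along the world's x, y, z each as a share of 20 cm, from -1 to 1; "ax", "ay", "az": the turn, a rotation vector about the world's x, y, z each as a share of 90 degrees, from -1 to 1. In form: [{"x": .., "y": .., "z": .., "ax": .., "ay": .., "az": ..}, ...]. A call has exactly 8 rows; each row shifts and turns the commanded pose from where the row before left it; what a row does not reach is not made up. A row lasts 1/10 s, in which the tool goes at most 50 mm and 8.59 degrees, less where a joint would pass 70% of its speed; a pose out of reach is approached as far as the arm can. A call with a number of a shift or a turn outside -1 to 1 is refused whole. A call with a gripper value outside its range is refused whole. OPENING is the opening, from -1 (shut) to 1 (fully open), set as the call begins (- or left out, the last holds). The fingers move at their own pace and stop on an object; the grip force is fixed at half the most. Time passes only in rows, so rows that do not move let the fingers close, or fill a call up. It gives the time, the measured TCP pose, the force, the opening and the grip force at its end, in the units of the state.
- arm.read_state(): the state, without advancing time (a new reading comes with each control period).
- arm.get_image(name): name is "scene" or "side" or "wrist"; returns the picture (384x512x3 uint8, red, green, blue); there is no depth.
- arm.camera_params(name): a dict with "K" (3x3 intrinsics, pixels), "position" and "orientation" of the camera in the world. Camera axes: x right, y down, z forward; pixel columns grow to the right and rows downward; lengths in mm; the calibration is good to about 2 mm. A picture is of the moment at which its call begins: read the wrist's pose just before it. camera_params takes no time and is no camera call; for the wrist camera it gives the pose at the moment of the call.
- arm.job_done(): hands the job in; it is judged then, once.
The state is a dict: "clock": time; "joints": joint angles; "joint_vel": joint speeds; "joint_efforts": joint torques, N m; "position": TCP position; "ee_rot": TCP orientation; "contact_force": force on the tool from outside, world axes, zero at the start; "wrist_torque": the same for the moment, N m; "gripper_width": finger opening in mm; "grasp_force": force on a finger pad.
Only numpy, scipy, OpenCV 4.12 (cv2) and the standard library are available. Lean on these libraries where they do the work, as an engineer would, in place of code of your own. Each camera call takes 0.05 s, during which the arm holds its last target. There are 200 camera calls.

## Working session

There is one attempt and no reset: what is moved stays moved. The work goes in short steps, Python scripts to look and compute and a shell command to move; the robot and the scene stay as the last step left them, time stands still between calls to the robot, and variables do not carry over. Pictures are saved under pics/ and viewed, at most 14 in all, crops included, and the job is handed in when it is done.

```bash
mkdir -p pics
python3 - <<'E'
from bench import arm
import cv2,numpy as np
print(arm.read_state())
for n in("scene","side","wrist"):
    p=arm.camera_params(n);print(n,p)
    cv2.imwrite(f"pics/{n}0.png",cv2.cvtColor(arm.get_image(n),cv2.COLOR_RGB2BGR))
E
```

```text
{'clock': 0.0, 'joints': array([ 2.58602646e-01,  3.85548962e-01,  6.63085863e-03, -5.15291276e-04,
       -1.19398180e+00, -2.58612617e-01]), 'joint_vel': array([ 9.47557788e-04, -6.15748484e-05, -3.25074956e-05, -1.31090352e-03,
       -8.15766733e-04,  8.50001485e-04]), 'joint_efforts': array([-9.55001960e-04, -3.92286408e+01,  1.88399577e+01,  4.18616563e+00,
       -4.72148502e-03,  8.27910434e-07]), 'position': array([6.24420121e+02, 2.64434259e-02, 2.30225710e+02]), 'ee_rot': array([-0.70703563,  0.70717711,  0.0007358 , -0.0007888 ]), 'contact_force': array([-0.21802324,  0.32794118,  0.59442017]), 'wrist_torque': array([-0.01505365, -0.00884829,  0.06109608]), 'grasp_force': 0.0, 'gripper_width': 85.18562152879616}
scene {'K': array([[478.08859349,   0.        , 252.52949513],
       [  0.        , 478.08859349, 189.82829503],
       [  0.        ,   0.        ,   1.        ]]), 'position': array([1075.09851635,  644.45110282,  993.27702245]), 'orientation': array([ 0.32844387,  0.87466626, -0.33628566, -0.1183026 ])}
side {'K': array([[396.20621185,   0.        , 258.60868213],
       [  0.        , 396.20621185, 189.21623518],
       [  0.        ,   0.        ,   1.        ]]), 'position': array([208.90644561, 782.02505554, 677.84792547]), 'orientation': array([-0.17069613,  0.87516249, -0.44379484,  0.08944037])}
wrist {'K': array([[305.00636679,   0.        , 253.99526178],
       [  0.        , 305.00636679, 196.36658889],
       [  0.        ,   0.        ,   1.        ]]), 'position': array([625.39102378, -84.35933002, 372.60931415]), 'orientation': array([-1.36459060e-04,  9.86340070e-01,  1.64715300e-01, -1.45485108e-03])}
```

View pics/scene0.png

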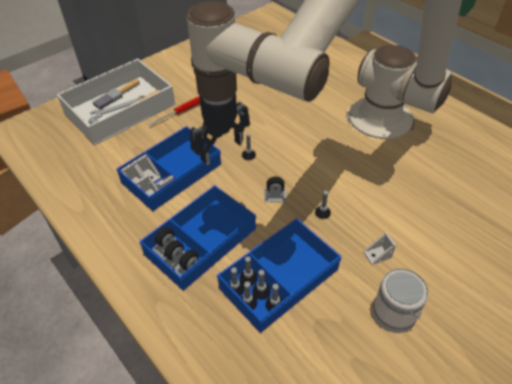

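View pics/side0.png

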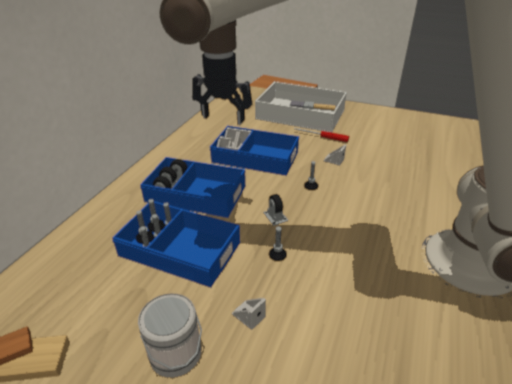

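View pics/wrist0.png

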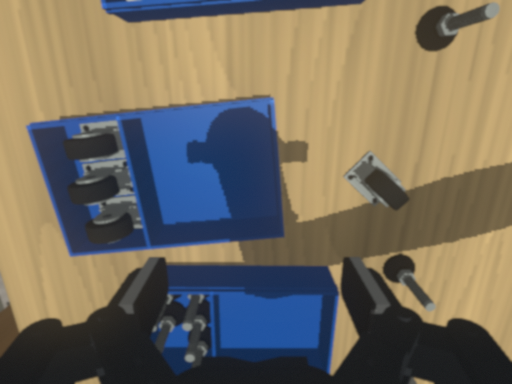

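The scene shows three trays: brackets, castors, then feet, at scene (170,165), (198,235) and (278,270). Foot bases are at scene (248,155) and (323,212), the castor at (275,190) and a bracket at (380,250). The other bracket shows only in the side view, at (337,155). Next I turn these into positions.

```bash
cat > h.py <<'E'
from bench import arm
import cv2,numpy as np
from scipy.spatial.transform import Rotation as R
def ray(p,uv,z):
    d=R.from_quat(p["orientation"]).as_matrix()@np.linalg.inv(p["K"])@[*uv,1]
    c=np.array(p["position"]);return np.round((c+d*(z-c[2])/d[2])[:2],1)
def grab(n,name):
    s=arm.read_state();p=arm.camera_params(n);im=cv2.cvtColor(arm.get_image(n),cv2.COLOR_RGB2BGR)
    cv2.imwrite("pics/"+name,im);return im,p,s
def rpy(s):  # tool y direction in world, deg; and tilt
    M=R.from_quat(s["ee_rot"]).as_matrix();return np.degrees(np.arctan2(M[1,1],M[0,1])),M[:,2]
E
python3 - <<'E'
from h import *
for n,pts in dict(
 wrist=[("footB",437,29,10),("footA",399,267,10),("castor plate corners",370,152,4),("",345,175,4),("",409,192,30),("ctray",28,124,60),("",272,97,60),("",284,236,60),("",70,255,60),("ftray",335,267,60)],
 scene=[("footB",249,155,8),("footA",323,213,8),("castor plate",275,198,4),("brA",380,250,14),("tin top",406,288,113),("ftray",219,278,60),("",262,326,60),("",340,262,60),("",296,222,60),("ctray",142,240,60),("",186,285,60),("",255,231,60),("",213,188,60),("btray",120,167,60),("",154,206,60),("",220,155,60),("",186,130,60)],
 side=[("brB",336,157,14),("brA",251,314,14),("footB",312,186,8),("footA",278,254,8),("castor",276,215,4),("screw handle",335,136,15),("btray",212,150,60),("",227,129,60),("",299,137,60),("",290,163,60)]).items():
    p=arm.camera_params(n)
    for t,u,v,z in pts: print(n,t,ray(p,(u,v),z))
b=cv2.imread("pics/scene0.png");cv2.imwrite("pics/z1.png",cv2.resize(b[110:340,100:440],None,fx=2.3,fy=2.3,interpolation=2))
b=cv2.imread("pics/side0.png");cv2.imwrite("pics/z2.png",cv2.resize(b[110:340,100:370],None,fx=2.5,fy=2.5,interpolation=2))
E
```

```text
wrist footB [ 430.7 -147.2]
wrist footA [426.  142.5]
wrist castor plate corners [483.1 -14.8]
wrist  [510.7  14.1]
wrist  [441.   27.9]
wrist ctray [850.8 -53.5]
wrist  [607.1 -79.4]
wrist  [590.5  70.7]
wrist  [837.7  94.9]
wrist ftray [529.  111.1]
scene footB [ 427.4 -141.3]
scene footA [424.3 155.6]
scene castor plate [481.3  30.6]
scene brA [408.6 332. ]
scene tin top [510.5 459.9]
scene ftray [770.1 156.6]
scene  [774.1 306.7]
scene  [534.8 307.3]
scene  [529.1 157.1]
scene ctray [844.1 -48.4]
scene  [836.5 122.2]
scene  [623. 111.]
scene  [613.3 -68.3]
scene btray [ 757.3 -299.8]
scene  [ 763.9 -119.4]
scene  [ 522.3 -153.9]
scene  [ 531.8 -304.2]
side brB [ 392.2 -310.4]
side brA [410.8 336.6]
side footB [ 421.1 -137.1]
side footA [419.3 155.9]
side castor [474.3  19.8]
side screw handle [ 427.3 -444.1]
side btray [ 740.8 -134.6]
side  [ 758.3 -275.5]
side  [ 518.5 -311.5]
side  [ 495.6 -152.6]
```

View pics/z2.png

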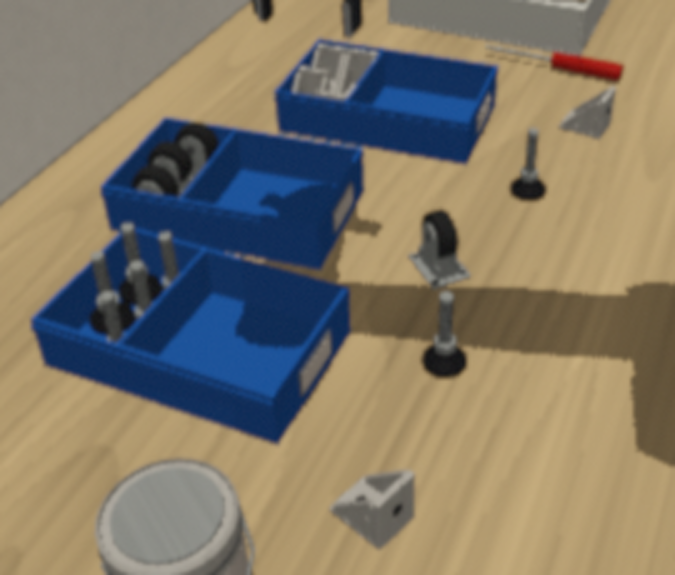

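The side crop shows bracket B at about (590,112), its upright leg turned towards the robot. Bracket A is at about (378,505), also with its upright leg on the robot side. Ground positions agree between views to about 10 mm. First I go above foot A.

```bash
python3 -m handwheel '[{"x":-0.12,"y":0.095},{"x":-0.12,"y":0.095},{"x":-0.12,"y":0.095},{"x":-0.12,"y":0.095},{"x":-0.12,"y":0.095},{"x":-0.12,"y":0.095},{"x":-0.12,"y":0.095},{"x":-0.12,"y":0.095}]' 1
python3 - <<'E'
from h import *
im,p,s=grab("wrist","w1.png");print(s["clock"],s["position"],rpy(s),p)
E
```

```text
0.15 [6.24548680e+02 7.41699466e-03 2.30474039e+02] (np.float64(179.9926532517416), array([-1.67774687e-03, -1.38121182e-04, -9.99998583e-01])) {'K': array([[305.00636679,   0.        , 253.99526178],
       [  0.        , 305.00636679, 196.36658889],
       [  0.        ,   0.        ,   1.        ]]), 'position': array([625.43653741, -84.36131708, 372.75547855]), 'orientation': array([-1.76934124e-04,  9.86340751e-01,  1.64712393e-01, -1.31086272e-03])}invalid input at $[0]: expected keys x, y, z, ax, ay, az
```

View pics/w1.png

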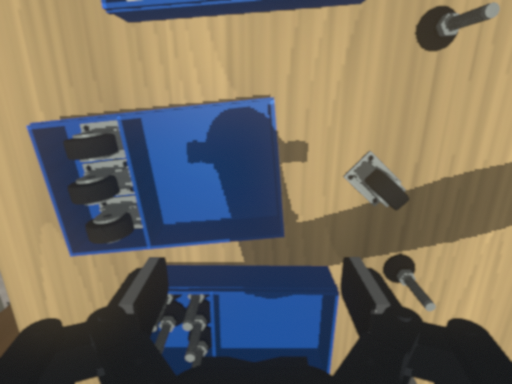

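The call was refused because every row needs all six keys, so the picture is unchanged. I repeat it with full rows.

```bash
python3 -m handwheel '[{"x":-0.12,"y":0.095,"z":0,"ax":0,"ay":0,"az":0},{"x":-0.12,"y":0.095,"z":0,"ax":0,"ay":0,"az":0},{"x":-0.12,"y":0.095,"z":0,"ax":0,"ay":0,"az":0},{"x":-0.12,"y":0.095,"z":0,"ax":0,"ay":0,"az":0},{"x":-0.12,"y":0.095,"z":0,"ax":0,"ay":0,"az":0},{"x":-0.12,"y":0.095,"z":0,"ax":0,"ay":0,"az":0},{"x":-0.12,"y":0.095,"z":0,"ax":0,"ay":0,"az":0},{"x":0,"y":0,"z":0,"ax":0,"ay":0,"az":0}]' 1
python3 - <<'E'
from h import *
im,p,s=grab("wrist","w2.png");print(s["clock"],s["position"],rpy(s),p["position"],p["orientation"])
E
```

```text
clock: 1.0
position: [454.7, 134.2, 231.6]
ee_rot: [0.708, -0.706, -0.0, -0.0]
contact_force: [0.5, 0.6, -0.3]
gripper_width: 85.6
grasp_force: 0.0
1.0 [454.73962418 134.15640318 231.55743057] (np.float64(-179.80979926506828), array([-3.46206343e-04,  6.35106941e-04, -9.99999738e-01])) [455.71090601  49.66477672 373.77514788] [-1.95936495e-03  9.86274942e-01  1.65097004e-01 -9.37276367e-04]
```

View pics/w2.png

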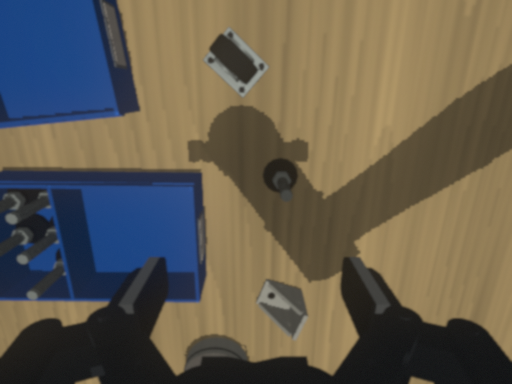

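The wrist view shows the castor plate corners at about (231,28), (205,62), (242,95) and (268,68). The foot A base is at (280,176) with its stud tip at (286,193), and bracket A is at about (283,306). I enlarge the bracket and measure.

Run:
```python
from h import *
s=arm.read_state();p=arm.camera_params("wrist")
for t,u,v,z in [("foot",280,176,12),("tip",286,193,84),("cast",231,28,4),("",205,62,4),("",242,95,4),("",268,68,4),("ftray front corners",201,171,60),("",206,301,60),("ftray front bottom in?",198,186,4),("label edge",207,262,20)]: print(t,ray(p,(u,v),z))
b=cv2.imread("pics/w2.png");c1=cv2.resize(b[250:360,230:340],(500,500),interpolation=2)
b=cv2.imread("pics/scene0.png");c2=cv2.resize(b[225:275,355:405],(300,300),interpolation=2)
o=np.zeros((500,800,3),np.uint8);o[:,:500]=c1;o[:300,500:]=c2;cv2.imwrite("pics/z3.png",o)
```

```text
foot [424.4 147.3]
tip [424.3 145.4]
cast [481.7 -15.2]
 [511.4  18.5]
 [470.5  53.3]
 [441.1  24.5]
ftray front corners [512.5 129.1]
 [515.1 294.1]
ftray front bottom in? [527.3 163. ]
label edge [518.2 263.3]
```

View pics/z3.png

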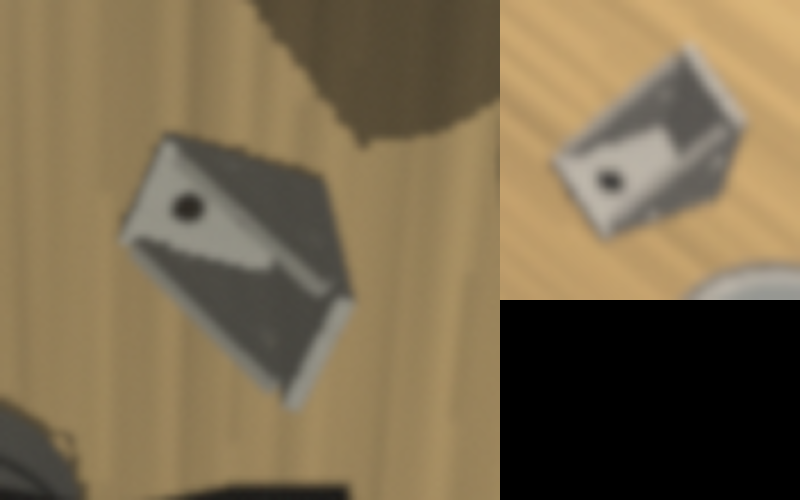

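The crop shows the upright leg's top edge from crop (352,300) to (293,408). The lower leg's free end runs from (168,133) to (122,240).

Run:
```python
from h import *
p=arm.camera_params("wrist");k=110/500
f=lambda u,v,z:ray(p,(230+u*k,250+v*k),z)
T1,T2=f(354,300,56),f(295,410,56);L1,L2=f(167,133,4),f(121,240,4)
print(T1,T2,np.hypot(*(T1-T2)),L1,L2,np.hypot(*(L1-L2)))
t=(T1+T2)/2;l=(L1+L2)/2;d=l-t;print("mid top",t,"mid low",l,"len",np.hypot(*d),"ang x",np.degrees(np.arctan2(d[1],d[0])), "y ang",[np.degrees(np.arctan2(*(a)[::-1])) for a in (T1-T2,L1-L2)])
d/=np.hypot(*d);print("point",t+16*d,l-40*d)
print([ray(p,q,60) for q in((198,185),(198,299))])
```

```text
[387.1 319.7] [401.8 358.7] 41.678411677989835 [437.7 300.6] [451.8 340.7] 42.506705353390984
mid top [394.45 339.2 ] mid low [444.75 320.65] len 53.6114959686819 ang x -20.243332575781167 y ang [np.float64(-110.65258393111357), np.float64(-109.37274241286656)]
point [409.46170571 333.66387394] [407.22073573 334.49031515]
[array([516.5, 144.6]), array([524.8, 291.2])]
```

Sizes check: legs 42 and 42.5 mm wide (42 given), stud tip over base. Descending onto foot A at (424.4,146.5), TCP z 43, then gripping.

```bash
python3 -m handwheel '[{"x":-0.076,"y":0.031,"z":0,"ax":0,"ay":0,"az":0},{"x":-0.076,"y":0.031,"z":0,"ax":0,"ay":0,"az":0},{"x":0,"y":0,"z":-0.2,"ax":0,"ay":0,"az":0},{"x":0,"y":0,"z":-0.2,"ax":0,"ay":0,"az":0},{"x":0,"y":0,"z":-0.2,"ax":0,"ay":0,"az":0},{"x":0,"y":0,"z":-0.2,"ax":0,"ay":0,"az":0},{"x":0,"y":0,"z":-0.1,"ax":0,"ay":0,"az":0},{"x":0,"y":0,"z":-0.043,"ax":0,"ay":0,"az":0}]' 1
python3 -m handwheel '[{"x":0,"y":0,"z":0,"ax":0,"ay":0,"az":0},{"x":0,"y":0,"z":0,"ax":0,"ay":0,"az":0},{"x":0,"y":0,"z":0,"ax":0,"ay":0,"az":0},{"x":0,"y":0,"z":0,"ax":0,"ay":0,"az":0},{"x":0,"y":0,"z":0,"ax":0,"ay":0,"az":0},{"x":0,"y":0,"z":0,"ax":0,"ay":0,"az":0},{"x":0,"y":0,"z":0,"ax":0,"ay":0,"az":0},{"x":0,"y":0,"z":0,"ax":0,"ay":0,"az":0}]' -1
```

```text
clock: 1.85
position: [426.1, 144.2, 40.4]
ee_rot: [-0.707, 0.707, 0.0, -0.002]
contact_force: [-0.8, 0.3, 1.2]
gripper_width: 85.1
grasp_force: 0.0
clock: 2.65
position: [426.5, 145.4, 42.7]
ee_rot: [0.707, -0.707, -0.0, 0.0]
contact_force: [0.4, -0.2, -0.8]
gripper_width: 10.5
grasp_force: 58.3
```

Gripped, the stud reading 10.5 mm wide at 58 N. Lift and carry it over the foot bay.

```bash
python3 -m handwheel '[{"x":0,"y":0,"z":0.2,"ax":0,"ay":0,"az":0},{"x":0,"y":0,"z":0.2,"ax":0,"ay":0,"az":0},{"x":0,"y":0,"z":0.2,"ax":0,"ay":0,"az":0},{"x":0.177,"y":0.114,"z":0,"ax":0,"ay":0,"az":0},{"x":0.177,"y":0.114,"z":0,"ax":0,"ay":0,"az":0},{"x":0.177,"y":0.114,"z":0,"ax":0,"ay":0,"az":0},{"x":0.177,"y":0.114,"z":0,"ax":0,"ay":0,"az":0},{"x":0.177,"y":0.114,"z":0,"ax":0,"ay":0,"az":0}]'
python3 -m handwheel '[{"x":0,"y":0,"z":0,"ax":0,"ay":0,"az":0},{"x":0,"y":0,"z":0,"ax":0,"ay":0,"az":0},{"x":0,"y":0,"z":0,"ax":0,"ay":0,"az":0},{"x":0,"y":0,"z":0,"ax":0,"ay":0,"az":0},{"x":0,"y":0,"z":0,"ax":0,"ay":0,"az":0},{"x":0,"y":0,"z":0,"ax":0,"ay":0,"az":0},{"x":0,"y":0,"z":0,"ax":0,"ay":0,"az":0},{"x":0,"y":0,"z":0,"ax":0,"ay":0,"az":0}]'
python3 - <<'E'
from h import *
im,p,s=grab("wrist","w4.png");print(s["position"],p["position"])
E
```

```text
clock: 3.45
position: [604.6, 260.1, 162.1]
ee_rot: [-0.707, 0.707, 0.0, -0.001]
contact_force: [1.4, -0.3, -1.6]
gripper_width: 10.6
grasp_force: 58.9
clock: 4.25
position: [603.5, 259.4, 163.0]
ee_rot: [0.707, -0.707, 0.0, -0.0]
contact_force: [0.4, 0.4, -1.8]
gripper_width: 10.4
grasp_force: 58.9
[603.4795381  259.36986377 162.96999946] [604.09381216 174.95427986 305.20765254]
```

View pics/w4.png

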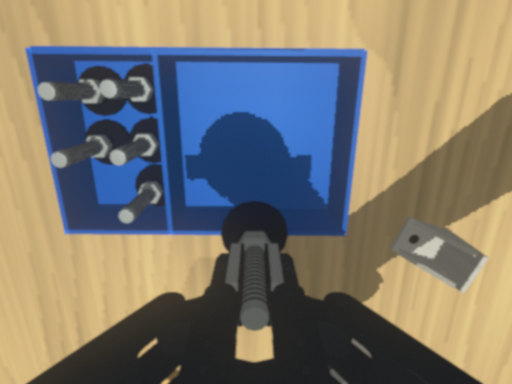

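The wrist view shows the bay floor corners at (177,62), (338,63), (330,207) and (187,208). The rim's front corners are at (365,49) and (347,236), and the held foot's base is at (254,230).

Run:
```python
from h import *
p=arm.camera_params("wrist")
F=[ray(p,q,4) for q in((177,62),(338,63),(330,207),(187,208))];print(F,np.mean(F,0))
print([ray(p,q,60) for q in((365,49),(347,236),(65,235),(27,47))])
```

```text
[array([673.7, 149.8]), array([527.7, 150.5]), array([523.5, 290.4]), array([674.7, 291.6])] [599.9   220.575]
[array([523.1, 145.6]), array([521.1, 296.5]), array([771.7, 295.7]), array([769. , 144.5])]
```

The bay measures about 149 x 141 (150 x 142 given), centre (600,221). Setting foot A down at (600,256).

```bash
python3 -m handwheel '[{"x":-0.017,"y":-0.017,"z":-0.1,"ax":0,"ay":0,"az":0},{"x":0,"y":0,"z":-0.12,"ax":0,"ay":0,"az":0},{"x":0,"y":0,"z":-0.12,"ax":0,"ay":0,"az":0},{"x":0,"y":0,"z":-0.11,"ax":0,"ay":0,"az":0},{"x":0,"y":0,"z":-0.08,"ax":0,"ay":0,"az":0},{"x":0,"y":0,"z":-0.03,"ax":0,"ay":0,"az":0},{"x":0,"y":0,"z":-0.01,"ax":0,"ay":0,"az":0},{"x":0,"y":0,"z":-0.004,"ax":0,"ay":0,"az":0}]'
python3 -m handwheel '[{"x":0,"y":0,"z":-0.004,"ax":0,"ay":0,"az":0},{"x":0,"y":0,"z":0,"ax":0,"ay":0,"az":0},{"x":0,"y":0,"z":0,"ax":0,"ay":0,"az":0},{"x":0,"y":0,"z":0,"ax":0,"ay":0,"az":0},{"x":0,"y":0,"z":0,"ax":0,"ay":0,"az":0},{"x":0,"y":0,"z":0,"ax":0,"ay":0,"az":0},{"x":0,"y":0,"z":0,"ax":0,"ay":0,"az":0},{"x":0,"y":0,"z":0,"ax":0,"ay":0,"az":0}]'
```

```text
clock: 5.1
position: [600.7, 256.3, 48.6]
ee_rot: [0.707, -0.707, 0.0, -0.001]
contact_force: [-0.5, 0.3, -1.0]
gripper_width: 10.4
grasp_force: 59.0
clock: 5.9
position: [600.2, 256.0, 47.1]
ee_rot: [0.707, -0.707, -0.0, 0.0]
contact_force: [-0.4, 0.1, -1.4]
gripper_width: 10.6
grasp_force: 59.0
```

Not yet in contact (-1.4 N is the foot's own weight), so I lower a little more.

```bash
python3 -m handwheel '[{"x":0,"y":0,"z":-0.004,"ax":0,"ay":0,"az":0},{"x":0,"y":0,"z":0,"ax":0,"ay":0,"az":0},{"x":0,"y":0,"z":0,"ax":0,"ay":0,"az":0},{"x":0,"y":0,"z":0,"ax":0,"ay":0,"az":0},{"x":0,"y":0,"z":0,"ax":0,"ay":0,"az":0},{"x":0,"y":0,"z":0,"ax":0,"ay":0,"az":0},{"x":0,"y":0,"z":0,"ax":0,"ay":0,"az":0},{"x":0,"y":0,"z":0,"ax":0,"ay":0,"az":0}]'
```

```text
clock: 6.7
position: [600.4, 256.1, 46.7]
ee_rot: [0.707, -0.707, 0.0, -0.0]
contact_force: [-0.9, 0.3, 4.0]
gripper_width: 10.6
grasp_force: 59.5
```

Contact felt at +4 N, so I release, lift and go to bracket A, turning +70 degrees.

```bash
python3 -m handwheel '[{"x":0,"y":0,"z":0,"ax":0,"ay":0,"az":0},{"x":0,"y":0,"z":0,"ax":0,"ay":0,"az":0},{"x":0,"y":0,"z":0,"ax":0,"ay":0,"az":0},{"x":0,"y":0,"z":0,"ax":0,"ay":0,"az":0},{"x":0,"y":0,"z":0,"ax":0,"ay":0,"az":0},{"x":0,"y":0,"z":0.2,"ax":0,"ay":0,"az":0},{"x":0,"y":0,"z":0.2,"ax":0,"ay":0,"az":0},{"x":0,"y":0,"z":0.2,"ax":0,"ay":0,"az":0}]' 0.3
python3 -m handwheel '[{"x":-0.12,"y":0.049,"z":0,"ax":0,"ay":0,"az":0.095},{"x":-0.12,"y":0.049,"z":0,"ax":0,"ay":0,"az":0.095},{"x":-0.12,"y":0.049,"z":0,"ax":0,"ay":0,"az":0.095},{"x":-0.12,"y":0.049,"z":0,"ax":0,"ay":0,"az":0.095},{"x":-0.12,"y":0.049,"z":0,"ax":0,"ay":0,"az":0.095},{"x":-0.12,"y":0.049,"z":0,"ax":0,"ay":0,"az":0.095},{"x":-0.12,"y":0.049,"z":0,"ax":0,"ay":0,"az":0.095},{"x":-0.12,"y":0.049,"z":0,"ax":0,"ay":0,"az":0.095}]' 1
python3 -m handwheel '[{"x":0,"y":0,"z":0,"ax":0,"ay":0,"az":0.018},{"x":0,"y":0,"z":0,"ax":0,"ay":0,"az":0},{"x":0,"y":0,"z":0,"ax":0,"ay":0,"az":0},{"x":0,"y":0,"z":0,"ax":0,"ay":0,"az":0},{"x":0,"y":0,"z":0,"ax":0,"ay":0,"az":0},{"x":0,"y":0,"z":0,"ax":0,"ay":0,"az":0},{"x":0,"y":0,"z":0,"ax":0,"ay":0,"az":0},{"x":0,"y":0,"z":0,"ax":0,"ay":0,"az":0}]'
python3 - <<'E'
from h import *
im,p,s=grab("wrist","w5.png");print(s["position"],rpy(s),s["joints"])
E
```

```text
clock: 7.5
position: [600.0, 255.9, 167.4]
ee_rot: [0.707, -0.707, -0.0, 0.0]
contact_force: [1.7, 0.5, 0.2]
gripper_width: 55.3
grasp_force: 0.0
clock: 8.3
position: [407.2, 334.7, 166.4]
ee_rot: [0.983, -0.184, 0.0, -0.0]
contact_force: [-0.7, 0.6, 0.0]
gripper_width: 85.2
grasp_force: 0.0
clock: 9.1
position: [408.3, 334.3, 166.3]
ee_rot: [0.985, -0.174, -0.0, 0.0]
contact_force: [-0.0, -0.8, -0.2]
gripper_width: 85.1
grasp_force: 0.0
[408.30121958 334.34915796 166.26263768] (np.float64(-109.99993776718065), array([-4.11291374e-05, -7.82873041e-05, -9.99999996e-01])) [ 9.93787380e-01  2.79511564e-01 -3.24656348e-01  1.00082086e-05
 -9.66716464e-01  2.27938497e-01]
```

View pics/w5.png

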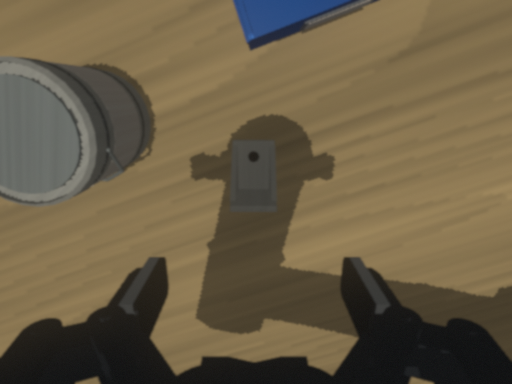

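The picture shows the bracket squarely between the fingers, centred at column 254 and rows 140–212. Descending to TCP z 10 and gripping.

```bash
python3 -m handwheel '[{"x":0,"y":0,"z":-0.2,"ax":0,"ay":0,"az":0},{"x":0,"y":0,"z":-0.2,"ax":0,"ay":0,"az":0},{"x":0,"y":0,"z":-0.15,"ax":0,"ay":0,"az":0},{"x":0,"y":0,"z":-0.1,"ax":0,"ay":0,"az":0},{"x":0,"y":0,"z":-0.08,"ax":0,"ay":0,"az":0},{"x":0,"y":0,"z":-0.04,"ax":0,"ay":0,"az":0},{"x":0,"y":0,"z":-0.01,"ax":0,"ay":0,"az":0},{"x":0,"y":0,"z":0,"ax":0,"ay":0,"az":0}]'
python3 -m handwheel '[{"x":0,"y":0,"z":0,"ax":0,"ay":0,"az":0},{"x":0,"y":0,"z":0,"ax":0,"ay":0,"az":0},{"x":0,"y":0,"z":0,"ax":0,"ay":0,"az":0},{"x":0,"y":0,"z":0,"ax":0,"ay":0,"az":0},{"x":0,"y":0,"z":0,"ax":0,"ay":0,"az":0},{"x":0,"y":0,"z":0,"ax":0,"ay":0,"az":0},{"x":0,"y":0,"z":0,"ax":0,"ay":0,"az":0},{"x":0,"y":0,"z":0,"ax":0,"ay":0,"az":0}]' -1
```

```text
clock: 9.95
position: [408.4, 334.7, 10.6]
ee_rot: [0.985, -0.173, 0.0, -0.0]
contact_force: [0.9, -0.5, 0.5]
gripper_width: 85.4
grasp_force: 0.0
clock: 10.75
position: [408.5, 335.0, 11.2]
ee_rot: [0.985, -0.173, 0.0, -0.001]
contact_force: [-1.0, -0.4, 6.6]
gripper_width: 41.2
grasp_force: 61.2
```

Gripped at 41 mm. Lift and carry it over the bracket bay, turning back 70 degrees.

```bash
python3 -m handwheel '[{"x":0,"y":0,"z":0.1,"ax":0,"ay":0,"az":0},{"x":0,"y":0,"z":0.2,"ax":0,"ay":0,"az":0},{"x":0,"y":0,"z":0.2,"ax":0,"ay":0,"az":0},{"x":0,"y":0,"z":0.25,"ax":0,"ay":0,"az":0},{"x":0.079,"y":-0.217,"z":0,"ax":0,"ay":0,"az":-0.065},{"x":0.079,"y":-0.217,"z":0,"ax":0,"ay":0,"az":-0.065},{"x":0.079,"y":-0.217,"z":0,"ax":0,"ay":0,"az":-0.065},{"x":0.079,"y":-0.217,"z":0,"ax":0,"ay":0,"az":-0.065}]'
python3 -m handwheel '[{"x":0.079,"y":-0.217,"z":0,"ax":0,"ay":0,"az":-0.065},{"x":0.079,"y":-0.217,"z":0,"ax":0,"ay":0,"az":-0.065},{"x":0.079,"y":-0.217,"z":0,"ax":0,"ay":0,"az":-0.065},{"x":0.079,"y":-0.217,"z":0,"ax":0,"ay":0,"az":-0.065},{"x":0.079,"y":-0.217,"z":0,"ax":0,"ay":0,"az":-0.065},{"x":0.079,"y":-0.217,"z":0,"ax":0,"ay":0,"az":-0.065},{"x":0.079,"y":-0.217,"z":0,"ax":0,"ay":0,"az":-0.065},{"x":0.079,"y":-0.217,"z":0,"ax":0,"ay":0,"az":-0.065}]'
python3 -m handwheel '[{"x":0,"y":0,"z":0,"ax":0,"ay":0,"az":0},{"x":0,"y":0,"z":0,"ax":0,"ay":0,"az":0},{"x":0,"y":0,"z":0,"ax":0,"ay":0,"az":0},{"x":0,"y":0,"z":0,"ax":0,"ay":0,"az":0},{"x":0,"y":0,"z":0,"ax":0,"ay":0,"az":0},{"x":0,"y":0,"z":0,"ax":0,"ay":0,"az":0},{"x":0,"y":0,"z":0,"ax":0,"ay":0,"az":0},{"x":0,"y":0,"z":0,"ax":0,"ay":0,"az":0}]'
python3 - <<'E'
from h import *
im,p,s=grab("wrist","w6.png");print(s["position"],rpy(s),s["joints"])
E
```

```text
clock: 11.55
position: [471.0, 159.0, 160.0]
ee_rot: [0.929, -0.371, -0.0, 0.0]
contact_force: [1.0, 0.4, -0.6]
gripper_width: 41.3
grasp_force: 61.1
clock: 12.35
position: [597.5, -188.2, 159.4]
ee_rot: [-0.704, 0.71, 0.001, -0.0]
contact_force: [0.6, 1.9, -1.0]
gripper_width: 41.1
grasp_force: 61.0
clock: 13.15
position: [597.8, -186.0, 160.4]
ee_rot: [-0.706, 0.708, -0.0, 0.0]
contact_force: [0.8, 0.5, -1.0]
gripper_width: 41.5
grasp_force: 61.1
[ 597.81014716 -186.03565926  160.44351599] (np.float64(179.84854813000217), array([ 1.86578118e-04,  4.53472835e-05, -9.99999982e-01])) [-4.36305753e-02  4.41442931e-01 -8.84484796e-02 -6.19425048e-05
 -1.04072049e+00  4.10185589e-02]
```

View pics/w6.png

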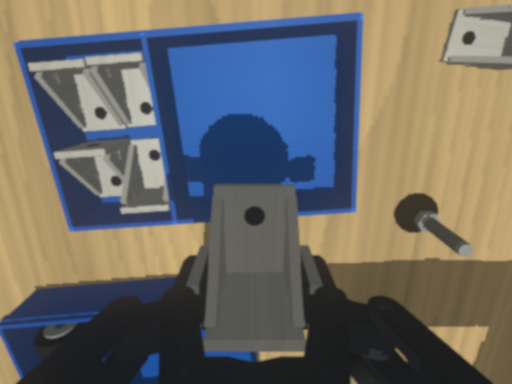

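The view shows the bracket bay's rim corners at (362,14), (355,210), (70,229) and (16,42), with floor corners at (168,49), (338,36) and (332,185). The foot B base is at (416,212) with its tip at (466,249). Bracket B's free end runs (458,10)–(444,63), upright to the right.

Run:
```python
from h import *
p=arm.camera_params("wrist")
r=[ray(p,q,60) for q in((362,14),(355,210),(70,229),(16,42))];print("rim",r,np.mean(r,0))
a=r[0]-r[3]+r[1]-r[2];print("tray x axis",np.degrees(np.arctan2(*(-a)[::-1])), "front mid",(r[0]+r[1])/2)
print("floor",[ray(p,q,4) for q in((168,49),(338,36),(332,185))])
print("footB",ray(p,(416,213),12),ray(p,(466,249),84))
print("brB",ray(p,(458,10),4),ray(p,(444,63),4))
```

```text
rim [array([ 522.5, -321.6]), array([ 511.9, -174.6]), array([ 758.9, -157.4]), array([ 768.4, -304.4])] [ 640.425 -239.5  ]
tray x axis 3.9922582023954933 front mid [ 517.2 -248.1]
floor [array([ 674.2, -306.4]), array([ 524.2, -316.5]), array([ 518.4, -180. ])]
footB [ 431.8 -152.2] [ 427.3 -150.2]
brB [ 423.2 -336.2] [ 426.8 -294.5]
```

Sizes agree (rim 147 x 248, axis at 4 degrees), giving a bay centre of (596,-243). Setting bracket A down with its TCP at (593,-199).

```bash
python3 -m handwheel '[{"x":-0.025,"y":-0.063,"z":-0.05,"ax":0,"ay":0,"az":0.044},{"x":0,"y":0,"z":-0.15,"ax":0,"ay":0,"az":0},{"x":0,"y":0,"z":-0.17,"ax":0,"ay":0,"az":0},{"x":0,"y":0,"z":-0.15,"ax":0,"ay":0,"az":0},{"x":0,"y":0,"z":-0.12,"ax":0,"ay":0,"az":0},{"x":0,"y":0,"z":-0.05,"ax":0,"ay":0,"az":0},{"x":0,"y":0,"z":-0.025,"ax":0,"ay":0,"az":0},{"x":0,"y":0,"z":0,"ax":0,"ay":0,"az":0}]'
python3 -m handwheel '[{"x":0,"y":0,"z":-0.008,"ax":0,"ay":0,"az":0},{"x":0,"y":0,"z":-0.003,"ax":0,"ay":0,"az":0},{"x":0,"y":0,"z":0,"ax":0,"ay":0,"az":0},{"x":0,"y":0,"z":0,"ax":0,"ay":0,"az":0},{"x":0,"y":0,"z":0,"ax":0,"ay":0,"az":0},{"x":0,"y":0,"z":0,"ax":0,"ay":0,"az":0},{"x":0,"y":0,"z":0,"ax":0,"ay":0,"az":0},{"x":0,"y":0,"z":0,"ax":0,"ay":0,"az":0}]'
```

```text
clock: 14.0
position: [593.2, -199.1, 17.6]
ee_rot: [0.73, -0.683, 0.0, -0.0]
contact_force: [-0.0, 1.1, 0.0]
gripper_width: 41.3
grasp_force: 61.1
clock: 14.8
position: [592.9, -199.0, 15.2]
ee_rot: [0.73, -0.683, 0.0, -0.0]
contact_force: [0.2, -0.5, -0.4]
gripper_width: 41.3
grasp_force: 61.1
```

```bash
python3 -m handwheel '[{"x":0,"y":0,"z":-0.004,"ax":0,"ay":0,"az":0},{"x":0,"y":0,"z":0,"ax":0,"ay":0,"az":0},{"x":0,"y":0,"z":0,"ax":0,"ay":0,"az":0},{"x":0,"y":0,"z":0,"ax":0,"ay":0,"az":0},{"x":0,"y":0,"z":0,"ax":0,"ay":0,"az":0},{"x":0,"y":0,"z":0,"ax":0,"ay":0,"az":0},{"x":0,"y":0,"z":0,"ax":0,"ay":0,"az":0},{"x":0,"y":0,"z":0,"ax":0,"ay":0,"az":0}]'
```

```text
clock: 15.6
position: [592.9, -199.0, 15.2]
ee_rot: [0.73, -0.683, 0.0, -0.0]
contact_force: [-1.8, 1.6, 5.9]
gripper_width: 41.4
grasp_force: 61.8
```

Contact at +5.9 N. I release, lift and go to bracket B, estimated at point (386,-312) with x axis at -5 degrees.

```bash
python3 -m handwheel '[{"x":0,"y":0,"z":0,"ax":0,"ay":0,"az":0},{"x":0,"y":0,"z":0,"ax":0,"ay":0,"az":0},{"x":0,"y":0,"z":0,"ax":0,"ay":0,"az":0},{"x":0,"y":0,"z":0,"ax":0,"ay":0,"az":0},{"x":0,"y":0,"z":0.15,"ax":0,"ay":0,"az":0},{"x":0,"y":0,"z":0.25,"ax":0,"ay":0,"az":0},{"x":0,"y":0,"z":0.25,"ax":0,"ay":0,"az":0},{"x":0,"y":0,"z":0.1,"ax":0,"ay":0,"az":0}]' 0.5
python3 -m handwheel '[{"x":-0.104,"y":-0.056,"z":0,"ax":0,"ay":0,"az":0.09},{"x":-0.104,"y":-0.056,"z":0,"ax":0,"ay":0,"az":0.09},{"x":-0.104,"y":-0.056,"z":0,"ax":0,"ay":0,"az":0.09},{"x":-0.104,"y":-0.056,"z":0,"ax":0,"ay":0,"az":0.09},{"x":-0.104,"y":-0.056,"z":0,"ax":0,"ay":0,"az":0.09},{"x":-0.104,"y":-0.056,"z":0,"ax":0,"ay":0,"az":0.09},{"x":-0.104,"y":-0.056,"z":0,"ax":0,"ay":0,"az":0.09},{"x":-0.104,"y":-0.056,"z":0,"ax":0,"ay":0,"az":0.09}]' 1
python3 -m handwheel '[{"x":-0.104,"y":-0.056,"z":0,"ax":0,"ay":0,"az":0.09},{"x":-0.104,"y":-0.056,"z":0,"ax":0,"ay":0,"az":0.09},{"x":0,"y":0,"z":0,"ax":0,"ay":0,"az":0},{"x":0,"y":0,"z":0,"ax":0,"ay":0,"az":0},{"x":0,"y":0,"z":0,"ax":0,"ay":0,"az":0},{"x":0,"y":0,"z":0,"ax":0,"ay":0,"az":0},{"x":0,"y":0,"z":0,"ax":0,"ay":0,"az":0},{"x":0,"y":0,"z":0,"ax":0,"ay":0,"az":0}]'
python3 - <<'E'
from h import *
im,p,s=grab("wrist","w7.png");print(s["position"],rpy(s),s["joints"])
E
```

```text
clock: 16.4
position: [595.4, -199.6, 170.2]
ee_rot: [0.73, -0.683, 0.004, -0.002]
contact_force: [0.2, 0.7, 0.6]
gripper_width: 64.0
grasp_force: 0.0
clock: 17.2
position: [425.4, -288.9, 164.3]
ee_rot: [0.983, -0.183, 0.0, -0.0]
contact_force: [0.4, -0.5, 0.4]
gripper_width: 85.6
grasp_force: 0.0
clock: 18.0
position: [385.1, -310.7, 164.2]
ee_rot: [0.999, -0.045, -0.0, -0.0]
contact_force: [0.6, 0.1, 0.3]
gripper_width: 85.3
grasp_force: 0.0
[ 385.14877886 -310.74221267  164.20426283] (np.float64(-95.19513489756679), array([-1.66474129e-04,  4.94867578e-05, -9.99999985e-01])) [-3.50070299e-01  2.28389358e-01 -4.02864161e-01  1.31402191e-05
 -9.39716157e-01  1.83018667e+00]
```

View pics/w7.png

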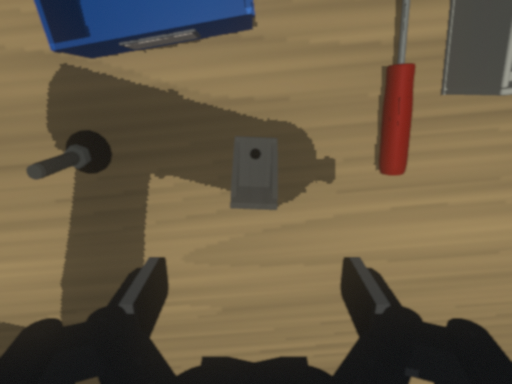

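Bracket B sits squarely between the fingers, at columns 232–277 and rows 138–209, with the screwdriver clear at (397,120). Adding 2 mm in x, then descending and gripping.

```bash
python3 -m handwheel '[{"x":0.01,"y":0,"z":-0.2,"ax":0,"ay":0,"az":0},{"x":0,"y":0,"z":-0.2,"ax":0,"ay":0,"az":0},{"x":0,"y":0,"z":-0.15,"ax":0,"ay":0,"az":0},{"x":0,"y":0,"z":-0.1,"ax":0,"ay":0,"az":0},{"x":0,"y":0,"z":-0.07,"ax":0,"ay":0,"az":0},{"x":0,"y":0,"z":-0.035,"ax":0,"ay":0,"az":0},{"x":0,"y":0,"z":-0.01,"ax":0,"ay":0,"az":0},{"x":0,"y":0,"z":0,"ax":0,"ay":0,"az":0}]'
python3 -m handwheel '[{"x":0,"y":0,"z":0,"ax":0,"ay":0,"az":0},{"x":0,"y":0,"z":0,"ax":0,"ay":0,"az":0},{"x":0,"y":0,"z":0,"ax":0,"ay":0,"az":0},{"x":0,"y":0,"z":0,"ax":0,"ay":0,"az":0},{"x":0,"y":0,"z":0,"ax":0,"ay":0,"az":0},{"x":0,"y":0,"z":0,"ax":0,"ay":0,"az":0},{"x":0,"y":0,"z":0,"ax":0,"ay":0,"az":0},{"x":0,"y":0,"z":0,"ax":0,"ay":0,"az":0}]' -1
```

```text
clock: 18.85
position: [387.2, -311.1, 11.6]
ee_rot: [0.999, -0.045, 0.0, 0.0]
contact_force: [-0.3, -0.2, 0.0]
gripper_width: 85.3
grasp_force: 0.0
clock: 19.65
position: [387.2, -311.2, 12.2]
ee_rot: [0.999, -0.045, 0.001, 0.0]
contact_force: [-1.5, 1.1, 4.8]
gripper_width: 41.4
grasp_force: 60.6
```

Gripped. Carry it to the bracket bay with the TCP at (597.5,-264.5).

```bash
python3 -m handwheel '[{"x":0,"y":0,"z":0.1,"ax":0,"ay":0,"az":0},{"x":0,"y":0,"z":0.25,"ax":0,"ay":0,"az":0},{"x":0,"y":0,"z":0.25,"ax":0,"ay":0,"az":0},{"x":0,"y":0,"z":0.2,"ax":0,"ay":0,"az":0},{"x":0.105,"y":0.023,"z":0,"ax":0,"ay":0,"az":-0.09},{"x":0.105,"y":0.023,"z":0,"ax":0,"ay":0,"az":-0.09},{"x":0.105,"y":0.023,"z":0,"ax":0,"ay":0,"az":-0.09},{"x":0.105,"y":0.023,"z":0,"ax":0,"ay":0,"az":-0.09}]'
python3 -m handwheel '[{"x":0.105,"y":0.023,"z":0,"ax":0,"ay":0,"az":-0.09},{"x":0.105,"y":0.023,"z":0,"ax":0,"ay":0,"az":-0.09},{"x":0.105,"y":0.023,"z":0,"ax":0,"ay":0,"az":-0.09},{"x":0.105,"y":0.023,"z":0,"ax":0,"ay":0,"az":-0.09},{"x":0.105,"y":0.023,"z":0,"ax":0,"ay":0,"az":-0.09},{"x":0.105,"y":0.023,"z":0,"ax":0,"ay":0,"az":-0.09},{"x":0,"y":0,"z":0,"ax":0,"ay":0,"az":0},{"x":0,"y":0,"z":0,"ax":0,"ay":0,"az":0}]'
python3 -m handwheel '[{"x":0,"y":0,"z":0,"ax":0,"ay":0,"az":0},{"x":0,"y":0,"z":0,"ax":0,"ay":0,"az":0},{"x":0,"y":0,"z":0,"ax":0,"ay":0,"az":0},{"x":0,"y":0,"z":0,"ax":0,"ay":0,"az":0},{"x":0,"y":0,"z":0,"ax":0,"ay":0,"az":0},{"x":0,"y":0,"z":0,"ax":0,"ay":0,"az":0},{"x":0,"y":0,"z":0,"ax":0,"ay":0,"az":0},{"x":0,"y":0,"z":0,"ax":0,"ay":0,"az":0}]'
python3 - <<'E'
from h import *
im,p,s=grab("wrist","w8.png");print(s["position"],rpy(s),s["joints"])
E
```

```text
clock: 20.45
position: [471.0, -292.1, 171.1]
ee_rot: [0.946, -0.325, -0.0, -0.0]
contact_force: [-0.0, -0.7, -1.2]
gripper_width: 41.2
grasp_force: 60.3
clock: 21.25
position: [596.3, -264.6, 170.2]
ee_rot: [0.731, -0.683, -0.001, 0.0]
contact_force: [0.0, -0.6, -1.6]
gripper_width: 41.4
grasp_force: 60.5
clock: 22.05
position: [596.8, -265.0, 171.3]
ee_rot: [0.73, -0.683, -0.0, 0.0]
contact_force: [0.2, -0.3, -1.0]
gripper_width: 41.2
grasp_force: 60.5
[ 596.7857748  -264.95432991  171.2685176 ] (np.float64(-176.21660166630625), array([-6.01195268e-05,  2.67646303e-05, -9.99999998e-01])) [-1.70591016e-01  4.75360396e-01 -2.28563587e-03 -1.82071732e-05
 -1.09321409e+00  2.36632142e-01]
```

View pics/w8.png

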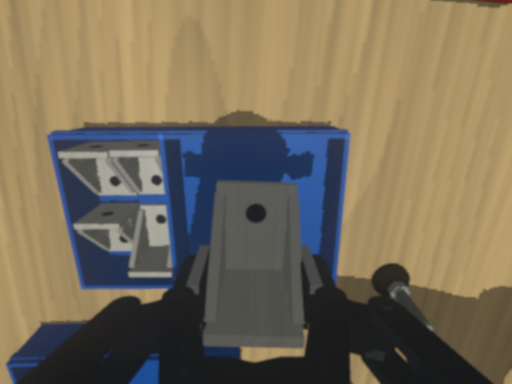

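Bracket B hangs straight over the bay's -y half, and bracket A is hidden behind it. Setting down.

```bash
python3 -m handwheel '[{"x":0,"y":0,"z":-0.1,"ax":0,"ay":0,"az":0},{"x":0,"y":0,"z":-0.15,"ax":0,"ay":0,"az":0},{"x":0,"y":0,"z":-0.17,"ax":0,"ay":0,"az":0},{"x":0,"y":0,"z":-0.15,"ax":0,"ay":0,"az":0},{"x":0,"y":0,"z":-0.12,"ax":0,"ay":0,"az":0},{"x":0,"y":0,"z":-0.05,"ax":0,"ay":0,"az":0},{"x":0,"y":0,"z":-0.025,"ax":0,"ay":0,"az":0},{"x":0,"y":0,"z":0,"ax":0,"ay":0,"az":0}]'
python3 -m handwheel '[{"x":0,"y":0,"z":-0.005,"ax":0,"ay":0,"az":0},{"x":0,"y":0,"z":-0.003,"ax":0,"ay":0,"az":0},{"x":0,"y":0,"z":0,"ax":0,"ay":0,"az":0},{"x":0,"y":0,"z":0,"ax":0,"ay":0,"az":0},{"x":0,"y":0,"z":0,"ax":0,"ay":0,"az":0},{"x":0,"y":0,"z":0,"ax":0,"ay":0,"az":0},{"x":0,"y":0,"z":0,"ax":0,"ay":0,"az":0},{"x":0,"y":0,"z":0,"ax":0,"ay":0,"az":0}]'
```

```text
clock: 22.9
position: [597.2, -265.1, 18.6]
ee_rot: [0.73, -0.683, 0.0, -0.0]
contact_force: [-0.3, -0.4, -1.5]
gripper_width: 41.4
grasp_force: 60.5
clock: 23.7
position: [596.8, -265.0, 16.7]
ee_rot: [0.73, -0.683, -0.0, 0.0]
contact_force: [0.4, -1.2, -1.6]
gripper_width: 41.5
grasp_force: 60.5
```

```bash
python3 -m handwheel '[{"x":0,"y":0,"z":-0.006,"ax":0,"ay":0,"az":0},{"x":0,"y":0,"z":0,"ax":0,"ay":0,"az":0},{"x":0,"y":0,"z":0,"ax":0,"ay":0,"az":0},{"x":0,"y":0,"z":0,"ax":0,"ay":0,"az":0},{"x":0,"y":0,"z":0,"ax":0,"ay":0,"az":0},{"x":0,"y":0,"z":0,"ax":0,"ay":0,"az":0},{"x":0,"y":0,"z":0,"ax":0,"ay":0,"az":0},{"x":0,"y":0,"z":0,"ax":0,"ay":0,"az":0}]'
```

```text
clock: 24.5
position: [596.9, -265.0, 16.3]
ee_rot: [0.73, -0.683, 0.0, -0.0]
contact_force: [-2.2, 1.9, 5.8]
gripper_width: 41.3
grasp_force: 61.3
```

Contact. I release, lift and go to foot B at (429,-151), then descend and grip. The fingers open ±42 mm, so no look is needed.

```bash
python3 -m handwheel '[{"x":0,"y":0,"z":0,"ax":0,"ay":0,"az":0},{"x":0,"y":0,"z":0,"ax":0,"ay":0,"az":0},{"x":0,"y":0,"z":0,"ax":0,"ay":0,"az":0},{"x":0,"y":0,"z":0,"ax":0,"ay":0,"az":0},{"x":0,"y":0,"z":0.15,"ax":0,"ay":0,"az":0},{"x":0,"y":0,"z":0.25,"ax":0,"ay":0,"az":0},{"x":0,"y":0,"z":0.25,"ax":0,"ay":0,"az":0},{"x":0,"y":0,"z":0.1,"ax":0,"ay":0,"az":0}]' 0.4
python3 -m handwheel '[{"x":-0.14,"y":0.095,"z":0,"ax":0,"ay":0,"az":-0.022},{"x":-0.14,"y":0.095,"z":0,"ax":0,"ay":0,"az":-0.022},{"x":-0.14,"y":0.095,"z":0,"ax":0,"ay":0,"az":0},{"x":-0.14,"y":0.095,"z":0,"ax":0,"ay":0,"az":0},{"x":-0.14,"y":0.095,"z":0,"ax":0,"ay":0,"az":0},{"x":-0.14,"y":0.095,"z":0,"ax":0,"ay":0,"az":0},{"x":0,"y":0,"z":0,"ax":0,"ay":0,"az":0},{"x":0,"y":0,"z":0,"ax":0,"ay":0,"az":0}]' 1
python3 -m handwheel '[{"x":0,"y":0,"z":-0.1,"ax":0,"ay":0,"az":0},{"x":0,"y":0,"z":-0.15,"ax":0,"ay":0,"az":0},{"x":0,"y":0,"z":-0.15,"ax":0,"ay":0,"az":0},{"x":0,"y":0,"z":-0.1,"ax":0,"ay":0,"az":0},{"x":0,"y":0,"z":-0.08,"ax":0,"ay":0,"az":0},{"x":0,"y":0,"z":-0.03,"ax":0,"ay":0,"az":0},{"x":0,"y":0,"z":0,"ax":0,"ay":0,"az":0},{"x":0,"y":0,"z":0,"ax":0,"ay":0,"az":0}]'
python3 -c "
from h import *
im,p,s=grab('wrist','w9.png');print(s['position'])"
```

```text
clock: 25.3
position: [599.3, -266.0, 171.7]
ee_rot: [0.73, -0.683, 0.005, -0.002]
contact_force: [1.8, -0.5, -0.3]
gripper_width: 60.2
grasp_force: 0.0
clock: 26.1
position: [428.9, -150.8, 166.1]
ee_rot: [-0.706, 0.708, -0.001, 0.001]
contact_force: [0.1, 0.5, 0.4]
gripper_width: 85.6
grasp_force: 0.0
clock: 26.9
position: [429.8, -151.2, 43.9]
ee_rot: [-0.706, 0.708, -0.0, 0.0]
contact_force: [0.1, -0.2, 0.5]
gripper_width: 85.7
grasp_force: 0.0
[ 429.77654416 -151.21038655   43.94791485]
```

```bash
python3 -m handwheel '[{"x":0,"y":0,"z":0,"ax":0,"ay":0,"az":0},{"x":0,"y":0,"z":0,"ax":0,"ay":0,"az":0},{"x":0,"y":0,"z":0,"ax":0,"ay":0,"az":0},{"x":0,"y":0,"z":0,"ax":0,"ay":0,"az":0},{"x":0,"y":0,"z":0,"ax":0,"ay":0,"az":0},{"x":0,"y":0,"z":0,"ax":0,"ay":0,"az":0},{"x":0,"y":0,"z":0,"ax":0,"ay":0,"az":0},{"x":0,"y":0,"z":0,"ax":0,"ay":0,"az":0}]' -1
python3 -m handwheel '[{"x":0,"y":0,"z":0.1,"ax":0,"ay":0,"az":0},{"x":0,"y":0,"z":0.2,"ax":0,"ay":0,"az":0},{"x":0,"y":0,"z":0.2,"ax":0,"ay":0,"az":0},{"x":0,"y":0,"z":0.1,"ax":0,"ay":0,"az":0},{"x":0,"y":0,"z":0,"ax":0,"ay":0,"az":0},{"x":0,"y":0,"z":0,"ax":0,"ay":0,"az":0},{"x":0,"y":0,"z":0,"ax":0,"ay":0,"az":0},{"x":0,"y":0,"z":0,"ax":0,"ay":0,"az":0}]'
```

```text
clock: 27.75
position: [428.6, -150.9, 43.4]
ee_rot: [-0.706, 0.708, 0.0, -0.0]
contact_force: [0.8, 0.6, -1.4]
gripper_width: 10.2
grasp_force: 58.3
clock: 28.55
position: [427.9, -150.9, 162.1]
ee_rot: [-0.706, 0.708, 0.001, -0.001]
contact_force: [-0.2, 0.3, -1.8]
gripper_width: 10.5
grasp_force: 58.5
```

```bash
python3 -m handwheel '[{"x":0.107,"y":0.21,"z":0,"ax":0,"ay":0,"az":0},{"x":0.107,"y":0.21,"z":0,"ax":0,"ay":0,"az":0},{"x":0.107,"y":0.21,"z":0,"ax":0,"ay":0,"az":0},{"x":0.107,"y":0.21,"z":0,"ax":0,"ay":0,"az":0},{"x":0.107,"y":0.21,"z":0,"ax":0,"ay":0,"az":0},{"x":0.107,"y":0.21,"z":0,"ax":0,"ay":0,"az":0},{"x":0.107,"y":0.21,"z":0,"ax":0,"ay":0,"az":0},{"x":0.107,"y":0.21,"z":0,"ax":0,"ay":0,"az":0}]'
python3 -m handwheel '[{"x":0,"y":0,"z":0,"ax":0,"ay":0,"az":0},{"x":0,"y":0,"z":0,"ax":0,"ay":0,"az":0},{"x":0,"y":0,"z":0,"ax":0,"ay":0,"az":0},{"x":0,"y":0,"z":0,"ax":0,"ay":0,"az":0},{"x":0,"y":0,"z":0,"ax":0,"ay":0,"az":0},{"x":0,"y":0,"z":0,"ax":0,"ay":0,"az":0},{"x":0,"y":0,"z":0,"ax":0,"ay":0,"az":0},{"x":0,"y":0,"z":0,"ax":0,"ay":0,"az":0}]'
```

```text
clock: 29.35
position: [600.1, 186.6, 161.9]
ee_rot: [-0.706, 0.708, 0.0, -0.001]
contact_force: [0.5, -1.0, -1.2]
gripper_width: 10.1
grasp_force: 58.5
clock: 30.15
position: [600.0, 184.8, 163.7]
ee_rot: [-0.706, 0.708, -0.0, 0.0]
contact_force: [-0.6, -0.0, -1.7]
gripper_width: 10.1
grasp_force: 58.6
```

```bash
python3 -m handwheel '[{"x":0,"y":0,"z":-0.1,"ax":0,"ay":0,"az":0},{"x":0,"y":0,"z":-0.12,"ax":0,"ay":0,"az":0},{"x":0,"y":0,"z":-0.12,"ax":0,"ay":0,"az":0},{"x":0,"y":0,"z":-0.11,"ax":0,"ay":0,"az":0},{"x":0,"y":0,"z":-0.08,"ax":0,"ay":0,"az":0},{"x":0,"y":0,"z":-0.03,"ax":0,"ay":0,"az":0},{"x":0,"y":0,"z":-0.015,"ax":0,"ay":0,"az":0},{"x":0,"y":0,"z":0,"ax":0,"ay":0,"az":0}]'
python3 -m handwheel '[{"x":0,"y":0,"z":-0.004,"ax":0,"ay":0,"az":0},{"x":0,"y":0,"z":-0.004,"ax":0,"ay":0,"az":0},{"x":0,"y":0,"z":0,"ax":0,"ay":0,"az":0},{"x":0,"y":0,"z":0,"ax":0,"ay":0,"az":0},{"x":0,"y":0,"z":0,"ax":0,"ay":0,"az":0},{"x":0,"y":0,"z":0,"ax":0,"ay":0,"az":0},{"x":0,"y":0,"z":0,"ax":0,"ay":0,"az":0},{"x":0,"y":0,"z":0,"ax":0,"ay":0,"az":0}]'
```

```text
clock: 30.95
position: [600.3, 185.2, 48.9]
ee_rot: [-0.706, 0.708, -0.0, 0.0]
contact_force: [-0.2, -0.7, -0.5]
gripper_width: 10.3
grasp_force: 58.7
clock: 31.75
position: [600.1, 185.1, 47.3]
ee_rot: [-0.706, 0.708, -0.0, 0.0]
contact_force: [-1.8, -1.2, 1.9]
gripper_width: 10.8
grasp_force: 58.7
```

```bash
python3 -m handwheel '[{"x":0,"y":0,"z":-0.003,"ax":0,"ay":0,"az":0},{"x":0,"y":0,"z":0,"ax":0,"ay":0,"az":0},{"x":0,"y":0,"z":0,"ax":0,"ay":0,"az":0},{"x":0,"y":0,"z":0,"ax":0,"ay":0,"az":0},{"x":0,"y":0,"z":0,"ax":0,"ay":0,"az":0},{"x":0,"y":0,"z":0,"ax":0,"ay":0,"az":0},{"x":0,"y":0,"z":0,"ax":0,"ay":0,"az":0},{"x":0,"y":0,"z":0,"ax":0,"ay":0,"az":0}]'
python3 -m handwheel '[{"x":0,"y":0,"z":0,"ax":0,"ay":0,"az":0},{"x":0,"y":0,"z":0,"ax":0,"ay":0,"az":0},{"x":0,"y":0,"z":0,"ax":0,"ay":0,"az":0},{"x":0,"y":0,"z":0,"ax":0,"ay":0,"az":0},{"x":0,"y":0,"z":0,"ax":0,"ay":0,"az":0},{"x":0,"y":0,"z":0.2,"ax":0,"ay":0,"az":0},{"x":0,"y":0,"z":0.2,"ax":0,"ay":0,"az":0},{"x":0,"y":0,"z":0.2,"ax":0,"ay":0,"az":0}]' 0.3
python3 -m handwheel '[{"x":-0.089,"y":-0.118,"z":0,"ax":0,"ay":0,"az":0.075},{"x":-0.089,"y":-0.118,"z":0,"ax":0,"ay":0,"az":0.075},{"x":-0.089,"y":-0.118,"z":0,"ax":0,"ay":0,"az":0.075},{"x":-0.089,"y":-0.118,"z":0,"ax":0,"ay":0,"az":0.075},{"x":-0.089,"y":-0.118,"z":0,"ax":0,"ay":0,"az":0.075},{"x":-0.089,"y":-0.118,"z":0,"ax":0,"ay":0,"az":0.075},{"x":-0.089,"y":-0.118,"z":0,"ax":0,"ay":0,"az":0.075},{"x":0,"y":0,"z":0,"ax":0,"ay":0,"az":0}]' 1
python3 -m handwheel '[{"x":0,"y":0,"z":0,"ax":0,"ay":0,"az":0},{"x":0,"y":0,"z":0,"ax":0,"ay":0,"az":0},{"x":0,"y":0,"z":0,"ax":0,"ay":0,"az":0},{"x":0,"y":0,"z":0,"ax":0,"ay":0,"az":0},{"x":0,"y":0,"z":0,"ax":0,"ay":0,"az":0},{"x":0,"y":0,"z":0,"ax":0,"ay":0,"az":0},{"x":0,"y":0,"z":0,"ax":0,"ay":0,"az":0},{"x":0,"y":0,"z":0,"ax":0,"ay":0,"az":0}]'
python3 - <<'E'
from h import *
im,p,s=grab("wrist","w10.png");print(s["position"],rpy(s))
E
```

```text
clock: 32.55
position: [600.2, 185.1, 47.3]
ee_rot: [-0.706, 0.708, -0.0, 0.0]
contact_force: [-1.6, -0.5, 5.5]
gripper_width: 10.6
grasp_force: 59.3
clock: 33.35
position: [599.8, 184.9, 167.4]
ee_rot: [-0.706, 0.708, 0.0, -0.0]
contact_force: [0.5, 0.5, 0.2]
gripper_width: 55.7
grasp_force: 0.0
clock: 34.15
position: [472.8, 17.7, 166.3]
ee_rot: [0.93, -0.367, -0.001, 0.0]
contact_force: [-0.5, 0.3, 0.5]
gripper_width: 85.6
grasp_force: 0.0
clock: 34.95
position: [475.4, 19.8, 166.3]
ee_rot: [0.931, -0.366, -0.0, 0.0]
contact_force: [-0.4, 0.5, 0.9]
gripper_width: 85.9
grasp_force: 0.0
[475.41089609  19.84942484 166.29308108] (np.float64(-132.93031359133172), array([-2.36024199e-05, -3.13803654e-05, -9.99999999e-01]))
```

View pics/w10.png

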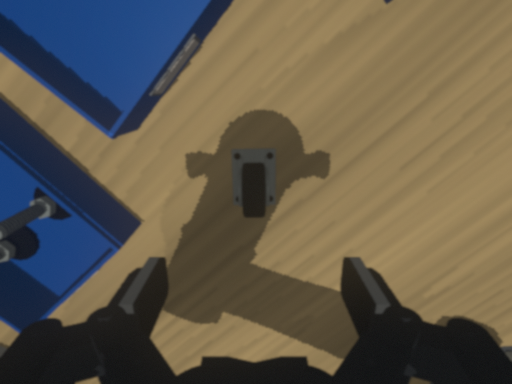

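The castor sits squarely between the fingers: plate at columns 233–276, wheel at (254,190). Both feet stand in the bay at lower left. Descending to TCP z 28 and gripping.

```bash
python3 - <<'E'
from h import *
p=arm.camera_params("wrist");print(ray(p,(254.5,149),4)) # far plate edge: 30 from centre
E
python3 -m handwheel '[{"x":0,"y":0,"z":-0.2,"ax":0,"ay":0,"az":0},{"x":0,"y":0,"z":-0.2,"ax":0,"ay":0,"az":0},{"x":0,"y":0,"z":-0.12,"ax":0,"ay":0,"az":0},{"x":0,"y":0,"z":-0.08,"ax":0,"ay":0,"az":0},{"x":0,"y":0,"z":-0.06,"ax":0,"ay":0,"az":0},{"x":0,"y":0,"z":-0.03,"ax":0,"ay":0,"az":0},{"x":0,"y":0,"z":0,"ax":0,"ay":0,"az":0},{"x":0,"y":0,"z":0,"ax":0,"ay":0,"az":0}]'
python3 -m handwheel '[{"x":0,"y":0,"z":0,"ax":0,"ay":0,"az":0},{"x":0,"y":0,"z":0,"ax":0,"ay":0,"az":0},{"x":0,"y":0,"z":0,"ax":0,"ay":0,"az":0},{"x":0,"y":0,"z":0,"ax":0,"ay":0,"az":0},{"x":0,"y":0,"z":0,"ax":0,"ay":0,"az":0},{"x":0,"y":0,"z":0,"ax":0,"ay":0,"az":0},{"x":0,"y":0,"z":0,"ax":0,"ay":0,"az":0},{"x":0,"y":0,"z":0,"ax":0,"ay":0,"az":0}]' -1
```

```text
[496.9  -1.1]
clock: 35.8
position: [475.8, 20.0, 28.8]
ee_rot: [0.931, -0.366, 0.0, -0.0]
contact_force: [-0.1, -0.5, -0.1]
gripper_width: 85.6
grasp_force: 0.0
clock: 36.6
position: [475.8, 20.0, 28.8]
ee_rot: [0.931, -0.366, 0.0, -0.0]
contact_force: [-0.3, 0.7, 6.2]
gripper_width: 26.0
grasp_force: 60.1
```

Gripped at 26 mm. The castor bay centre from the first wrist view is (677,4), axis at 6 degrees. Carry it there, turning -41 degrees.

```bash
python3 -m handwheel '[{"x":0,"y":0,"z":0.1,"ax":0,"ay":0,"az":0},{"x":0,"y":0,"z":0.2,"ax":0,"ay":0,"az":0},{"x":0,"y":0,"z":0.2,"ax":0,"ay":0,"az":0},{"x":0,"y":0,"z":0.18,"ax":0,"ay":0,"az":0},{"x":0,"y":0,"z":0,"ax":0,"ay":0,"az":0},{"x":0,"y":0,"z":0,"ax":0,"ay":0,"az":0},{"x":0,"y":0,"z":0,"ax":0,"ay":0,"az":0},{"x":0,"y":0,"z":0,"ax":0,"ay":0,"az":0}]'
python3 -m handwheel '[{"x":0.168,"y":-0.0135,"z":0,"ax":0,"ay":0,"az":-0.076},{"x":0.168,"y":-0.0135,"z":0,"ax":0,"ay":0,"az":-0.076},{"x":0.168,"y":-0.0135,"z":0,"ax":0,"ay":0,"az":-0.076},{"x":0.168,"y":-0.0135,"z":0,"ax":0,"ay":0,"az":-0.076},{"x":0.168,"y":-0.0135,"z":0,"ax":0,"ay":0,"az":-0.076},{"x":0.168,"y":-0.0135,"z":0,"ax":0,"ay":0,"az":-0.076},{"x":0,"y":0,"z":0,"ax":0,"ay":0,"az":0},{"x":0,"y":0,"z":0,"ax":0,"ay":0,"az":0}]'
python3 -m handwheel '[{"x":0,"y":0,"z":0,"ax":0,"ay":0,"az":0},{"x":0,"y":0,"z":0,"ax":0,"ay":0,"az":0},{"x":0,"y":0,"z":0,"ax":0,"ay":0,"az":0},{"x":0,"y":0,"z":0,"ax":0,"ay":0,"az":0},{"x":0,"y":0,"z":0,"ax":0,"ay":0,"az":0},{"x":0,"y":0,"z":0,"ax":0,"ay":0,"az":0},{"x":0,"y":0,"z":0,"ax":0,"ay":0,"az":0},{"x":0,"y":0,"z":0,"ax":0,"ay":0,"az":0}]'
python3 - <<'E'
from h import *
im,p,s=grab("wrist","w11.png");print(s["position"],rpy(s))
# blue mask: rim corners; project expected rim corners and check
h=cv2.cvtColor(im,cv2.COLOR_BGR2HSV);m=cv2.inRange(h,(100,120,30),(130,255,255))
cs=sorted(cv2.findContours(m,0,2)[0],key=cv2.contourArea)[-2:]
for c in cs: 
    q=cv2.approxPolyDP(c,8,True)[:,0];print([(tuple(map(int,a)),ray(p,a,60).tolist()) for a in q])
E
```

```text
clock: 37.4
position: [474.1, 19.4, 162.4]
ee_rot: [0.931, -0.366, -0.002, 0.001]
contact_force: [0.4, -1.0, -2.4]
gripper_width: 26.1
grasp_force: 59.7
clock: 38.2
position: [676.3, 3.4, 161.3]
ee_rot: [0.743, -0.669, -0.002, 0.002]
contact_force: [-0.2, -0.5, -2.2]
gripper_width: 26.3
grasp_force: 59.8
clock: 39.0
position: [676.9, 3.6, 164.3]
ee_rot: [0.743, -0.669, -0.0, 0.0]
contact_force: [-0.4, 0.3, -1.4]
gripper_width: 26.2
grasp_force: 59.8
[676.93969165   3.60985796 164.31585113] (np.float64(-173.96840704765373), array([-3.33179206e-05,  1.11245119e-07, -9.99999999e-01]))
[((217, 327), [699.4, 145.6]), ((232, 339), [683.2, 159.1]), ((227, 357), [686.5, 183.3]), ((292, 354), [619.6, 172.2]), ((283, 311), [636.3, 119.3]), ((270, 333), [645.7, 147.5]), ((236, 332), [679.9, 149.8]), ((230, 311), [688.0, 124.8])]
[((37, 107), [852.5, -51.2]), ((73, 271), [837.3, 95.0]), ((195, 272), [724.1, 84.1]), ((217, 241), [705.8, 49.7]), ((217, 189), [709.1, 0.7]), ((287, 188), [650.2, -6.4]), ((296, 252), [633.4, 53.3]), ((313, 273), [614.3, 73.6]), ((338, 272), [591.2, 70.0]), ((352, 106), [609.4, -77.8])]
```

The rim corners agree with the first estimate within 3 mm, so the hover is over the bay centre. Setting down.

```bash
python3 -m handwheel '[{"x":0,"y":0,"z":-0.1,"ax":0,"ay":0,"az":0},{"x":0,"y":0,"z":-0.14,"ax":0,"ay":0,"az":0},{"x":0,"y":0,"z":-0.14,"ax":0,"ay":0,"az":0},{"x":0,"y":0,"z":-0.12,"ax":0,"ay":0,"az":0},{"x":0,"y":0,"z":-0.09,"ax":0,"ay":0,"az":0},{"x":0,"y":0,"z":-0.04,"ax":0,"ay":0,"az":0},{"x":0,"y":0,"z":-0.016,"ax":0,"ay":0,"az":0},{"x":0,"y":0,"z":0,"ax":0,"ay":0,"az":0}]'
python3 -m handwheel '[{"x":0,"y":0,"z":-0.006,"ax":0,"ay":0,"az":0},{"x":0,"y":0,"z":-0.003,"ax":0,"ay":0,"az":0},{"x":0,"y":0,"z":0,"ax":0,"ay":0,"az":0},{"x":0,"y":0,"z":0,"ax":0,"ay":0,"az":0},{"x":0,"y":0,"z":0,"ax":0,"ay":0,"az":0},{"x":0,"y":0,"z":0,"ax":0,"ay":0,"az":0},{"x":0,"y":0,"z":0,"ax":0,"ay":0,"az":0},{"x":0,"y":0,"z":0,"ax":0,"ay":0,"az":0}]'
```

```text
clock: 39.85
position: [677.4, 3.7, 35.5]
ee_rot: [0.743, -0.669, 0.0, -0.0]
contact_force: [-0.2, 0.0, -1.6]
gripper_width: 26.2
grasp_force: 59.9
clock: 40.65
position: [677.0, 3.7, 33.3]
ee_rot: [0.743, -0.669, 0.0, -0.0]
contact_force: [-0.2, 0.3, -1.2]
gripper_width: 26.3
grasp_force: 59.9
```

```bash
python3 -m handwheel '[{"x":0,"y":0,"z":-0.005,"ax":0,"ay":0,"az":0},{"x":0,"y":0,"z":0,"ax":0,"ay":0,"az":0},{"x":0,"y":0,"z":0,"ax":0,"ay":0,"az":0},{"x":0,"y":0,"z":0,"ax":0,"ay":0,"az":0},{"x":0,"y":0,"z":0,"ax":0,"ay":0,"az":0},{"x":0,"y":0,"z":0,"ax":0,"ay":0,"az":0},{"x":0,"y":0,"z":0,"ax":0,"ay":0,"az":0},{"x":0,"y":0,"z":0,"ax":0,"ay":0,"az":0}]'
```

```text
clock: 41.45
position: [677.2, 3.7, 32.8]
ee_rot: [0.743, -0.669, 0.0, -0.0]
contact_force: [-2.2, 0.1, 5.6]
gripper_width: 26.2
grasp_force: 60.7
```

Contact. I release, lift, back off and take a last combined look.

```bash
python3 -m handwheel '[{"x":0,"y":0,"z":0,"ax":0,"ay":0,"az":0},{"x":0,"y":0,"z":0,"ax":0,"ay":0,"az":0},{"x":0,"y":0,"z":0,"ax":0,"ay":0,"az":0},{"x":0,"y":0,"z":0,"ax":0,"ay":0,"az":0},{"x":0,"y":0,"z":0.15,"ax":0,"ay":0,"az":0},{"x":0,"y":0,"z":0.25,"ax":0,"ay":0,"az":0},{"x":0,"y":0,"z":0.25,"ax":0,"ay":0,"az":0},{"x":0,"y":0,"z":0.25,"ax":0,"ay":0,"az":0}]' 0.4
python3 -m handwheel '[{"x":-0.2,"y":0,"z":0.1,"ax":0,"ay":0,"az":0},{"x":-0.2,"y":0,"z":0.1,"ax":0,"ay":0,"az":0},{"x":-0.2,"y":0,"z":0.1,"ax":0,"ay":0,"az":0},{"x":-0.2,"y":0,"z":0.1,"ax":0,"ay":0,"az":0},{"x":-0.2,"y":0,"z":0,"ax":0,"ay":0,"az":0},{"x":-0.2,"y":0,"z":0,"ax":0,"ay":0,"az":0},{"x":0,"y":0,"z":0,"ax":0,"ay":0,"az":0},{"x":0,"y":0,"z":0,"ax":0,"ay":0,"az":0}]'
python3 - <<'E'
from h import *
a=grab("scene","s9.png")[0];b=grab("side","d9.png")[0];w=grab("wrist","w12.png")[0]
o=np.zeros((600,800,3),np.uint8)
o[:300,:400]=cv2.resize(a[110:335,60:360],(400,300));o[:300,400:]=cv2.resize(b[90:315,90:390],(400,300));o[300:,:400]=cv2.resize(w,(400,300));o[300:,400:]=cv2.resize(a,(400,300))
cv2.imwrite("pics/f.png",o)
E
```

```text
clock: 42.25
position: [676.7, 3.5, 214.0]
ee_rot: [0.743, -0.669, -0.0, 0.0]
contact_force: [0.9, 0.6, 0.7]
gripper_width: 59.7
grasp_force: 0.0
clock: 43.05
position: [436.7, 3.6, 293.1]
ee_rot: [0.744, -0.669, 0.001, -0.001]
contact_force: [0.6, -0.3, -0.1]
gripper_width: 59.4
grasp_force: 0.0
```

View pics/f.png

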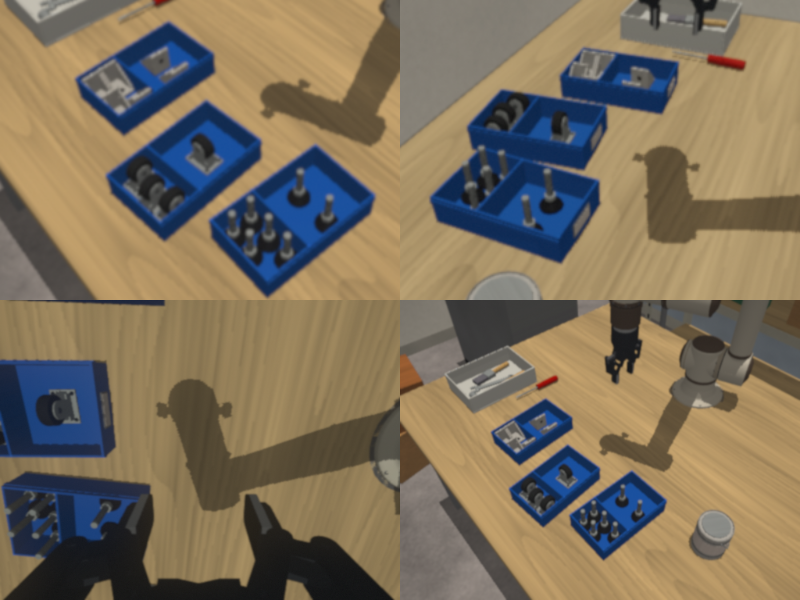

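The final pictures show both feet, both brackets and the castor upright in their bays. The tin and screwdriver are where they were, and the robot is clear of everything. Handing in.

```bash
python3 -c "
from bench import arm
print(arm.job_done())"
```

```text
the job is handed in; nothing more can be done
None
```

The job is handed in: all five fittings stand upright in their matching front bays, each lowered to floor contact before release, and the tin and screwdriver were left alone; it took about 43 s of the 131 s.

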